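# Show the called chart board at the hatch

## Robot

A 6-joint arm with a two-finger parallel gripper is mounted at the origin on the work surface. World frame = base frame: x ahead of the robot, y to its left, z up, the work surface at z = 0. Lengths are in mm, angles in rad, forces in N, time in s.
With the tool pointing down it reaches from about 325 to 775 mm from the base axis. Payload 9.3 kg.
Tool frame: the origin (TCP) lies at the very end of the fingers, on their centre line; the grasp point (between the pads) lies 19 mm behind it (r.tcp_to_grasp is the distance from the TCP to the grasp point, in mm); x points along the fingers, y is the direction in which the jaws open and shut, and the axes are right-handed (so a half turn about x gives the same grasp; the last joint's range is limited). The gripper opens to 85 mm and grips with 20 to 120 N. Pads are 22 mm wide; open, the fingers measure 114 mm over their backs; the gripper's body (76 mm by 85 mm) begins 54 mm behind the grasp point. The pads swing forward as they close: fully open they stand 13 mm farther back than shut.
Start: joints at [-1.276, 0.259, 0.021, 1.334, 0, 1.418], TCP at [238.134, -495.771, 231.279] pointing down, gripper open.
Joint ranges: [-3.04, 3.04], [-0.91, 1.82], [-1.04, 1.36], [-1.92, 1.95], [-1.52, 1.45], [-3.14, 3.14]. Speed limits (rad/s): [2.22, 2.22, 2.79, 3.14, 3.14, 3.14].

## Interface

Orientations are given as a unit quaternion [w, x, y, z].
In Python, from workcell import r, capture, get_calibration gives the robot as it stands.
- The arm moves only by the tool step_arm, never from a script. Its argument "increments" is a list of rows, each a list of 3 entries, a list of its own where there are three numbers: the closure, from -1 (fully open) to 1 (shut), then the shift along the tool's x, y, z in m, then the turn about the tool's x in degrees. In form: [[grip, [tx, ty, tz], turn], ...]. A call has 1 to 5 rows; each row is the pose to reach, as a shift and turn from the pose commanded when the call began, along the tool's axes at that moment; what a row does not reach only later rows make up. A row lasts 1/8 s, in which the tool goes at most 62.5 mm and 10.7 degrees, less where a joint would pass 70% of its speed; a pose out of reach is approached as far as the arm can. A call with a gripper value outside its range is refused whole. The fingers move at their own pace and stop on an object; "grip_force" is the grip in N (left out, the last holds). Time passes only in rows, so rows that repeat a pose let the fingers close. It gives the time, the measured TCP pose, the force and the opening at its end, in the units of the state.
- r.state(): the state, without advancing time (a new reading comes with each control period).
- capture(name): name is "scene" or "top"; returns the picture (480x640x3 uint8, red, green, blue); there is no depth.
- get_calibration(name): a dict with "intrinsics" (3x3 intrinsics, pixels), "xyz" and "attitude" of the camera in the world. Camera axes: x right, y down, z forward; pixel columns grow to the right and rows downward; lengths in mm; the calibration is good to about 2 mm. A picture is of the moment at which its call begins. get_calibration takes no time and is no camera call.
- r.finish_job(): hands the job in, once; it reports no verdict.
The state is a dict: "time_s": time; "q": joint angles; "joint_vel": joint speeds; "joint_efforts": joint torques, N m; "eef_pos": TCP position; "eef_rot": TCP orientation; "wrist_force": force on the tool from outside, world axes, zero at the start; "moment": the same for the moment, N m; "finger_gap": finger opening in mm.
Only numpy, scipy, OpenCV 4.12 (cv2) and the standard library are available. Lean on these libraries where they do the work, as an engineer would, in place of code of your own. Each camera call takes 0.05 s, during which the arm holds its last target.

## Task

The token lying in the hatch tray tells which chart the visitor wants: draw the chart board of the same colour up out of its rack and hold it up over the middle of the tray, leaning back about 45 degrees with its clip edge uppermost and towards the robot, its sheet facing up and squarely to the visitor's side (the green lip), and its lower edge about 10 cm above the desk. Finish while still holding it there in the gripper, with nothing else carrying it; leave the tokens, the other boards and the other desk things alone.

Things in the scene. Friction and masses are not known exactly. Their poses are not given: they have to be found in the camera images.
- board_red: red plastic chart board standing in a rack slot: 200 mm wide (y), 6 mm thick (x), 130 mm tall, plus a red clip block at the top centre, 70 mm wide (y), 14 mm thick (x), spanning 114 to 146 mm above the lower edge (the place to grip, across its 14 mm). About 150 g (100 to 210 g). White sheet on the +x face only; body origin at the middle of its lower edge; own z up the board to the clip, own x out of the face with the paper sheet, own y along the lower edge
- board_red_mid (a point): centre of the red board, 73 mm up from its lower edge; axes as the board's
- board_red_top (a point): middle of the top of the red board's clip, 146 mm up from the lower edge; axes as the board's
- token_red: red round token, 38 mm diameter, 8 mm thick, lying flat; origin at the centre of its underside. One token lies in the hatch tray, the other two in the wooden dish
- board_blue: blue plastic chart board standing in a rack slot: 200 mm wide (y), 6 mm thick (x), 130 mm tall, plus a blue clip block at the top centre, 70 mm wide (y), 14 mm thick (x), spanning 114 to 146 mm above the lower edge (the place to grip, across its 14 mm). About 150 g (100 to 210 g). White sheet on the +x face only; body origin at the middle of its lower edge; own z up the board to the clip, own x out of the face with the paper sheet, own y along the lower edge
- board_blue_mid (a point): centre of the blue board, 73 mm up from its lower edge; axes as the board's
- board_blue_top (a point): middle of the top of the blue board's clip, 146 mm up from the lower edge; axes as the board's
- token_blue: blue round token, 38 mm diameter, 8 mm thick, lying flat; origin at the centre of its underside. One token lies in the hatch tray, the other two in the wooden dish
- board_yellow: yellow plastic chart board standing in a rack slot: 200 mm wide (y), 6 mm thick (x), 130 mm tall, plus a yellow clip block at the top centre, 70 mm wide (y), 14 mm thick (x), spanning 114 to 146 mm above the lower edge (the place to grip, across its 14 mm). About 150 g (100 to 210 g). White sheet on the +x face only; body origin at the middle of its lower edge; own z up the board to the clip, own x out of the face with the paper sheet, own y along the lower edge
- board_yellow_mid (a point): centre of the yellow board, 73 mm up from its lower edge; axes as the board's
- board_yellow_top (a point): middle of the top of the yellow board's clip, 146 mm up from the lower edge; axes as the board's
- token_yellow: yellow round token, 38 mm diameter, 8 mm thick, lying flat; origin at the centre of its underside. One token lies in the hatch tray, the other two in the wooden dish
- rack: fixed grey rack on the desk, 200 (x) by 226 (y) mm, with three slots across it, at x = -80, 0 and +80 mm, each 8.5 mm wide and 206 mm long; slot floor 8 mm, slot top 50 mm above the desk. Boards stand upright in the slots in any order, their sheets towards the rack's +x; clip tops are then 154 mm above the desk. Origin: centre of the underside; x away from the robot (turned by up to 15 degrees), z up
- tray: fixed shallow aluminium hatch tray, 110 (x) by 150 (y) mm, 16 mm high, with a green upright lip 34 mm high along its far side, the visitor's side. Origin: centre of the underside on the desk; x points to the visitor (the green lip), roughly away from the robot, z up
- tray_centre (a point): centre of the tray's inner floor, 5 mm above the desk; axes as the tray's
- stapler: black stapler, 130 by 36 by 41 mm, lying on the desk to the right; origin at the centre of its underside, x along it
- sanitiser: clear pump bottle with a blue band, 60 mm diameter, 156 mm tall; origin at the centre of its underside
- mug: white mug, 80 mm diameter, 90 mm tall, handle at its +y; origin at the centre of its underside

How it is judged:
By the outcome, as a careful person would: the job done as asked, in the order asked, and still so for the second after the job is handed in, while the arm keeps its last pose, push and grip.
It also fails if it takes over 35 s, if anything falls off the work surface, if the arm or the gripper's body presses on something with over 40 N, if the wrist force passes 120 N, or if a joint passes its speed limit or range.

## Working session

There is one attempt and no reset: what is moved stays moved. The work goes in short steps, Python scripts to look and compute and a tool call to move; the robot and the scene stay as the last step left them, time stands still between calls to the robot, and variables do not carry over. Pictures are saved under pics/ and viewed, and the job is handed in when it is done.

Besides the shell and the picture viewer there is one more tool, called after "Request:" by a JSON object that holds its "op" and its "data", one argument or row to a line. step_arm: Moves the arm, as the interface text tells. Its arguments: {"type":"object","properties":{"increments":{"type":"array"},"grip_force":{"type":"number"}},"required":["increments"]}

```bash
mkdir -p pics; ls; python3 - <<'E'
from workcell import r,capture,get_calibration
import cv2
for n in("scene","top"):
    im=capture(n); cv2.imwrite(f"pics/{n}0.png",im[:,:,::-1]); print(n,get_calibration(n))
print(r.state()); print([a for a in dir(r) if a[0]!='_'])
E
```

```text
pics
scene {'intrinsics': array([[440.95962084,   0.        , 319.41241696],
       [  0.        , 440.95962084, 240.6310486 ],
       [  0.        ,   0.        ,   1.        ]]), 'xyz': array([1001.41731426, -626.58708622,  603.10453904]), 'attitude': array([-0.41364202,  0.8484707 ,  0.29281391, -0.15250499])}
top {'intrinsics': array([[498.96409683,   0.        , 319.53398373],
       [  0.        , 498.96409683, 236.6104919 ],
       [  0.        ,   0.        ,   1.        ]]), 'xyz': array([ 495.87965487, -114.41890455, 1302.08433522]), 'attitude': array([-0.02189122,  0.71404984, -0.69933136,  0.02427431])}
{'time_s': 0.1, 'q': array([-1.27560527e+00,  2.59143260e-01,  2.08567136e-02,  1.33366878e+00,
       -9.99868545e-06,  1.41822519e+00]), 'joint_vel': array([-0.00065372,  0.00032549,  0.00219186,  0.00122451,  0.00015075,
       -0.00123878]), 'joint_efforts': array([ 6.44948814e-03, -5.56692660e+01,  3.45072091e+01,  1.16902526e-02,
       -1.05008658e-04, -3.49232596e-05]), 'eef_pos': array([ 238.0618501 , -495.55373996,  230.73010774]), 'eef_rot': array([-0.15658019, -0.68942677, -0.15739713,  0.68949222]), 'wrist_force': array([-0.11468653, -0.36040137,  0.092806  ]), 'moment': array([-0.01385861, -0.01157537,  0.01258781]), 'finger_gap': 84.98424693062243}
['Unreachable', 'finish_job', 'state', 'tcp_to_grasp']
```

View pics/scene0.png

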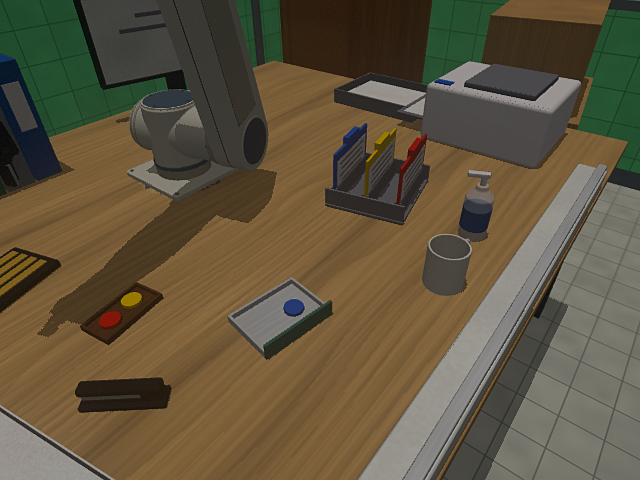

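View pics/top0.png

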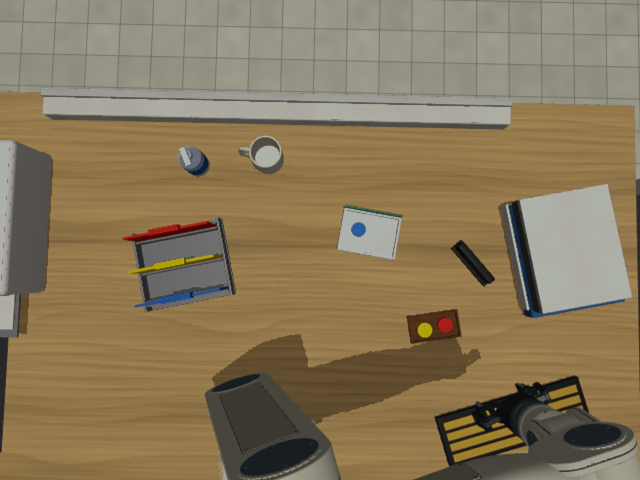

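The token in the tray is blue (scene 293,307; top 358,229). The blue board is nearest the robot in the rack (top ~180,298), and the tray is at top ~370,232. Next I'll measure these.

```bash
cat > h.py <<'E'
import numpy as np,cv2
from scipy.spatial.transform import Rotation as R
from workcell import r,capture,get_calibration
def rot(q): return R.from_quat(q,scalar_first=True).as_matrix()
def ray(n,uv):
    c=get_calibration(n); d=np.linalg.inv(c["intrinsics"])@np.array([uv[0],uv[1],1.])
    return c["xyz"],rot(c["attitude"])@d
def onz(n,uv,z):
    o,d=ray(n,uv); return o+d*(z-o[2])/d[2]
def proj(n,P):
    c=get_calibration(n); p=(np.atleast_2d(P)-c["xyz"])@rot(c["attitude"]); p=p@c["intrinsics"].T
    return p[:,:2]/p[:,2:]
def tri(uvs,uvt):
    A=[];b=[]
    M=np.zeros((3,3));v=np.zeros(3);L=[]
    for n,u in(("scene",uvs),("top",uvt)):
        o,d=ray(n,u);d=d/np.linalg.norm(d);L.append((o,d));Q=np.eye(3)-np.outer(d,d);M+=Q;v+=Q@o
    p=np.linalg.solve(M,v); return p,[np.linalg.norm(np.cross(p-o,d)) for o,d in L]
E
python3 - <<'E'
from h import *
s=cv2.imread("pics/scene0.png");t=cv2.imread("pics/top0.png")
z=lambda im,x,y,w,h,k:cv2.resize(im[y:y+h,x:x+w],None,fx=k,fy=k,interpolation=cv2.INTER_NEAREST)
cv2.imwrite("pics/z1.png",z(t,120,210,130,105,6))
cv2.imwrite("pics/z2.png",z(s,315,115,125,110,6))
cv2.imwrite("pics/z3.png",z(t,325,195,90,75,8))
E
```

```text
(no output)
```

View pics/z1.png

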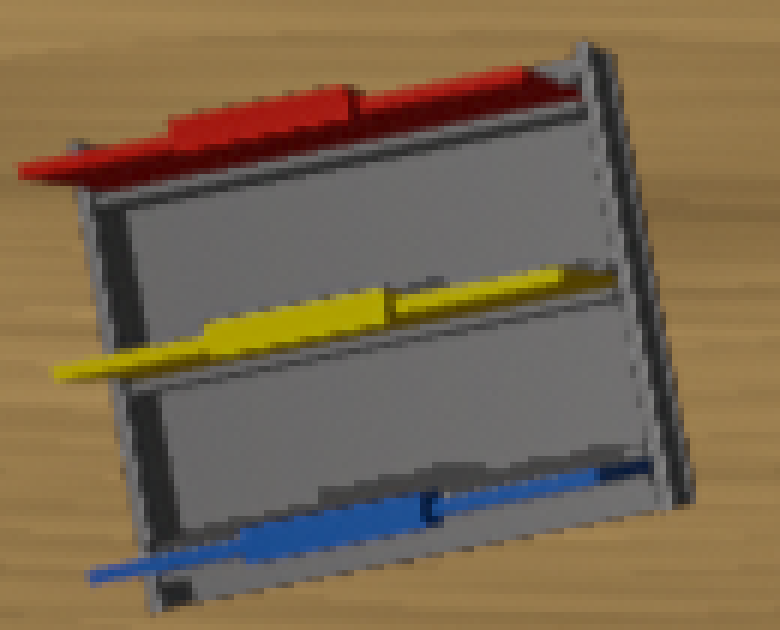

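View pics/z2.png

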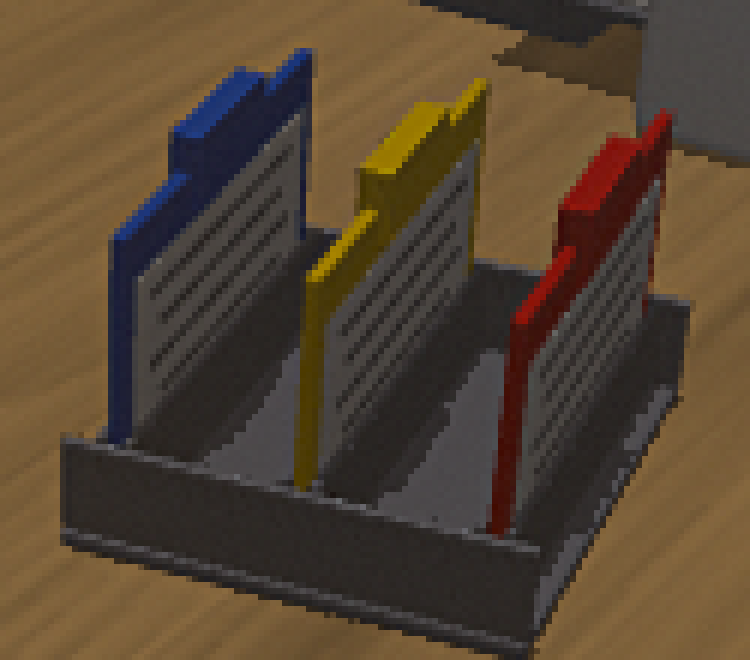

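View pics/z3.png

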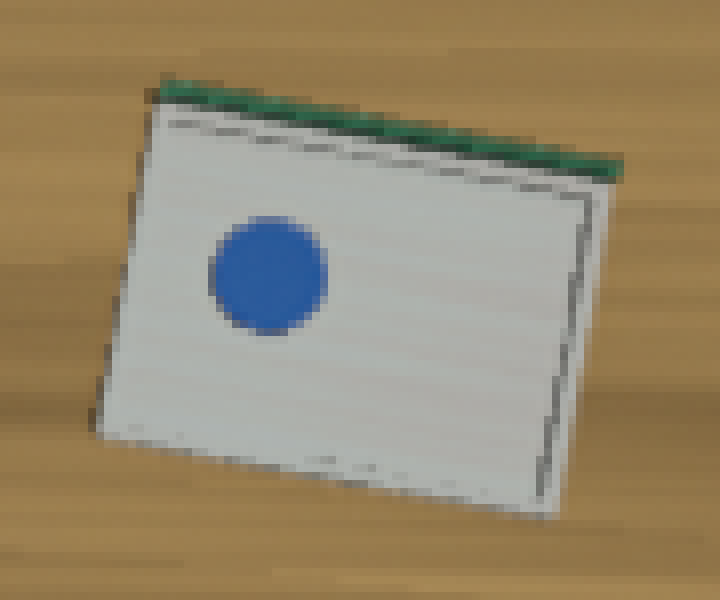

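```bash
python3 - <<'E'
from h import *
t=cv2.imread("pics/top0.png"); hsv=cv2.cvtColor(t,cv2.COLOR_BGR2HSV)
def mask(lo,hi,x0,y0,x1,y1):
    m=cv2.inRange(hsv,np.array(lo),np.array(hi)); k=np.zeros_like(m); k[y0:y1,x0:x1]=m[y0:y1,x0:x1]; return k
m=mask((100,100,110),(120,255,255),130,280,240,315)
ys,xs=np.nonzero(m); print(hsv[295:303,175].tolist())
for c in range(xs.min(),xs.max()+1):
    y=ys[xs==c]; print(c,y.min() if len(y) else None,y.max() if len(y) else None,end=' | ')
print()
# clip top rectangle pts
off=lambda x,y,k=6,ox=120,oy=210:(ox+x/k-.5+0,oy+y/k-.5)
for nm,c in dict(TL=(240,532),TR=(419,492),BR=(423,526),BL=(246,562)).items(): print(nm,onz("top",off(*c),154).round(1))
a=onz("top",off(90,576),138);b=onz("top",off(597,475),138);print("edge ends",a.round(1),b.round(1),np.linalg.norm(a-b),"yaw",np.degrees(np.arctan2(*(a-b)[[0,1]])))
# other boards clip yaw
o2=lambda x,y:(325+x/8-.5,195+y/8-.5)
for nm,c in dict(NL=(97,432),NR=(557,515),FL=(156,98),FR=(613,182)).items(): print(nm,onz("top",o2(*c),16).round(1))
for nm,c in dict(LL=(162,80),LR=(623,162)).items(): print(nm,onz("top",o2(*c),34).round(1))
m2=mask((100,100,60),(120,255,255),340,210,400,260); M=cv2.moments(m2,True);print("token",onz("top",(M['m10']/M['m00'],M['m01']/M['m00']),8))
# triangulate clip corners scene z2 (315,115)/6
os=lambda x,y:(315+x/6-.5,115+y/6-.5)
for nm,s_,t_ in (("near-y,+x.. TR-top",(190,143),(419,492)),("far y+",(266,74),(240,532)),("-y -x",(174,124),(423,526)),("board top -y end",(113,236),(597,475))):
    print(nm,tri(os(*s_),off(*t_)))
E
```

```text
[[108, 182, 147], [107, 202, 148], [107, 205, 147], [107, 204, 146], [107, 210, 147], [108, 193, 148], [116, 55, 102], [10, 7, 104]]
135 305 306 | 136 305 306 | 137 305 306 | 138 305 306 | 139 304 305 | 140 304 305 | 141 304 305 | 142 304 305 | 143 303 305 | 144 303 305 | 145 303 305 | 146 303 304 | 147 302 304 | 148 302 304 | 149 302 304 | 150 302 304 | 151 301 303 | 152 301 303 | 153 301 303 | 154 301 303 | 155 301 303 | 156 300 302 | 157 300 302 | 158 300 302 | 159 300 302 | 160 298 302 | 161 298 303 | 162 298 303 | 163 298 303 | 164 297 302 | 165 297 302 | 166 297 302 | 167 297 302 | 168 297 302 | 169 296 301 | 170 296 301 | 171 296 301 | 172 296 301 | 173 296 301 | 174 295 300 | 175 295 300 | 176 295 300 | 177 295 300 | 178 295 300 | 179 294 299 | 180 294 299 | 181 294 299 | 182 294 299 | 183 294 299 | 184 293 298 | 185 293 298 | 186 293 298 | 187 293 298 | 188 293 298 | 189 292 297 | 190 297 297 | 191 None None | 192 294 295 | 193 293 295 | 194 293 295 | 195 293 295 | 196 292 294 | 197 292 294 | 198 292 294 | 199 292 294 | 200 292 294 | 201 291 293 | 202 291 293 | 203 291 293 |
[... 432 characters left out ...]
 ]
NR [ 526.6 -311.3   16. ]
FL [ 658.9 -179.7   16. ]
FR [ 634.7 -328.2   16. ]
LL [ 662.5 -180.6   34. ]
LR [ 639.3 -328.4   34. ]
token [ 602.30560416 -218.20043493    8.        ]
near-y,+x.. TR-top (array([436.99642619, 176.11404689, 153.38025703]), [np.float64(2.52644526046015), np.float64(2.5264452604601)])
far y+ (array([422.64392141, 245.13427099, 154.33265669]), [np.float64(0.23678884961332228), np.float64(0.2367888496132444)])
-y -x (array([426.67080866, 174.56471814, 158.84252311]), [np.float64(0.31709856002988074), np.float64(0.3170985600298879)])
board top -y end (array([445.47642184, 111.90187835, 140.98289606]), [np.float64(1.0290315650199884), np.float64(1.0290315650198485)])
```

```bash
python3 - <<'E'
from h import *
s=r.state(); M=rot(s["eef_rot"]); print(s["time_s"],M.round(3)); p=s["eef_pos"]
yb=np.array([-np.sin(np.radians(12.6)),np.cos(np.radians(12.6)),0])
a=np.degrees(np.arctan2(yb@M[:,2],yb@M[:,1])); print("turn about tool x to bring y onto yb:",a)
print("q1 at target",np.arctan2(210,425), "shift tool", (M.T@(np.array([425,210,180])-p)).round(1))
E
```

```text
0.1 [[-0.     0.433 -0.901]
 [ 0.001 -0.901 -0.433]
 [-1.    -0.001 -0.   ]]
turn about tool x to bring y onto yb: -166.9451122379875
q1 at target 0.4589306628524004 shift tool [  51.4 -555.  -474. ]
```

Request:
{"op": "step_arm", "data": {
  "increments": [
    [-0.75, [0, -0.03, -0.026], -10],
    [-0.75, [0, -0.065, -0.055], -20],
    [-0.75, [0, -0.1, -0.085], -30],
    [-0.75, [0, -0.135, -0.115], -40],
    [-0.75, [0, -0.17, -0.145], -50]
  ],
  "grip_force": 20
}}

```text
time_s: 0.72
eef_pos: [295.2, -278.2, 231.0]
eef_rot: [0.435, 0.557, 0.435, -0.557]
wrist_force: [0.0, -0.5, -0.1]
finger_gap: 74.6
```

```bash
cat > go.py <<'E'
import sys
from h import *
# usage: go.py x y z yaw(of tool y axis -90 i.e. board yaw): prints shift and turn in tool axes
x,y,z,yaw=map(float,sys.argv[1:5]); s=r.state(); M=rot(s["eef_rot"]); w=np.radians(yaw)
yb=np.array([-np.sin(w),np.cos(w),0])
print("t",s["time_s"],"pos",s["eef_pos"].round(1),"q",s["q"].round(2),"gap",round(s["finger_gap"],1),"F",s["wrist_force"].round(1))
print("turn",round(np.degrees(np.arctan2(yb@M[:,2],yb@M[:,1])),2),"shift",(M.T@(np.array([x,y,z])-s["eef_pos"])).round(1))
E
python3 go.py 425 210 190 12.6
```

```text
t 0.725 pos [ 295.2 -278.2  231. ] q [-0.96  0.01 -0.28  1.28  0.    0.85] gap 74.6 F [ 0.  -0.5 -0.1]
turn -116.63 shift [  41.2    7.5 -505.1]
```

Request:
{"op": "step_arm", "data": {
  "increments": [
    [-0.75, [0, 0, -0.045], -10],
    [-0.75, [0, 0, -0.09], -20],
    [-0.75, [0, 0, -0.14], -30],
    [-0.75, [0, 0, -0.19], -40],
    [-0.75, [0, 0.003, -0.24], -50]
  ]
}}

```text
time_s: 1.35
eef_pos: [357.5, -46.4, 231.3]
eef_rot: [0.63, 0.321, 0.63, -0.321]
wrist_force: [1.2, -0.5, 0.6]
finger_gap: 74.7
```

```bash
python3 go.py 425 210 190 12.6
```

```text
t 1.35 pos [357.5 -46.4 231.3] q [-0.36 -0.07 -0.35  1.29  0.    0.58] gap 74.7 F [ 1.2 -0.5  0.6]
turn -66.64 shift [  41.3  205.2 -167.9]
```

Request:
{"op": "step_arm", "data": {
  "increments": [
    [-0.75, [0, 0.04, -0.033], -10],
    [-0.75, [0, 0.08, -0.066], -20],
    [-0.75, [0, 0.12, -0.1], -30],
    [-0.75, [0, 0.16, -0.13], -40],
    [-0.75, [0.02, 0.205, -0.168], -50]
  ]
}}

```text
time_s: 1.98
eef_pos: [427.1, 209.9, 212.0]
eef_rot: [0.708, 0.025, 0.706, -0.025]
wrist_force: [0.6, -0.9, -1.0]
finger_gap: 74.9
```

```bash
python3 go.py 425 210 165 12.6
```

```text
t 1.975 pos [427.1 209.9 212. ] q [ 0.28  0.14 -0.18  1.25 -0.    0.35] gap 74.9 F [ 0.6 -0.9 -1. ]
turn -16.63 shift [47.  -0.1 -2.3]
```

Request:
{"op": "step_arm", "data": {
  "increments": [
    [-0.75, [0.015, 0, -0.001], -9],
    [-0.75, [0.03, 0, -0.002], -16.6],
    [-0.75, [0.047, 0, -0.002], -16.6],
    [-0.75, [0.047, 0, -0.002], -16.6]
  ]
}}

```text
time_s: 2.48
eef_pos: [423.4, 208.0, 163.2]
eef_rot: [0.702, -0.076, 0.704, 0.075]
wrist_force: [0.3, 0.2, 0.5]
finger_gap: 74.4
```

```bash
python3 go.py 425 210 130 12.6; python3 - <<'E'
from h import *
s=capture("scene");t=capture("top")
z=lambda im,x,y,w,h,k:cv2.resize(im[y:y+h,x:x+w,::-1],None,fx=k,fy=k,interpolation=cv2.INTER_CUBIC)
a=z(s,290,60,130,110,6); cv2.imwrite("pics/s1.png",a); cv2.imwrite("pics/t1.png",z(t,110,210,140,110,5))
E
```

```text
t 2.475 pos [423.4 208.  163.2] q [ 0.28  0.16 -0.29  1.13 -0.    0.06] gap 74.4 F [0.3 0.2 0.5]
turn -0.35 shift [33.2  1.6  2.1]
```

View pics/s1.png

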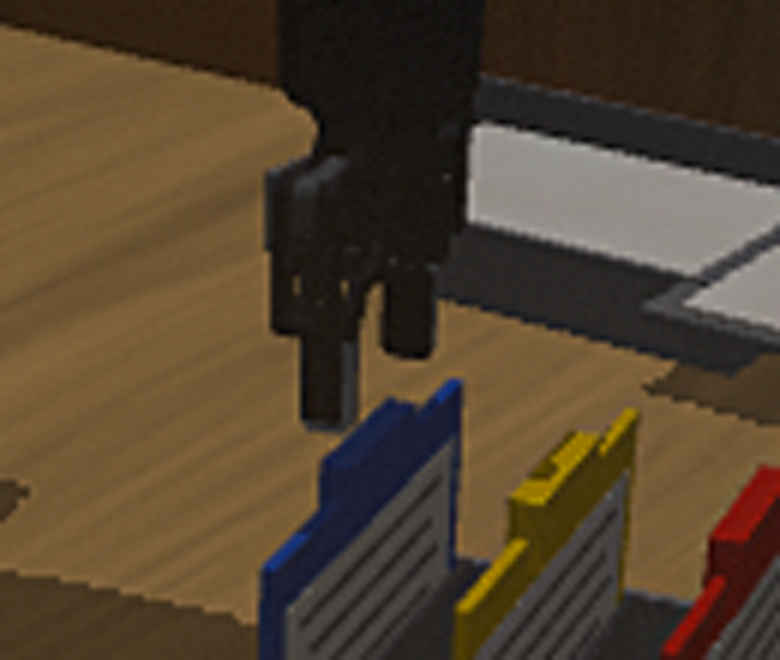

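View pics/t1.png

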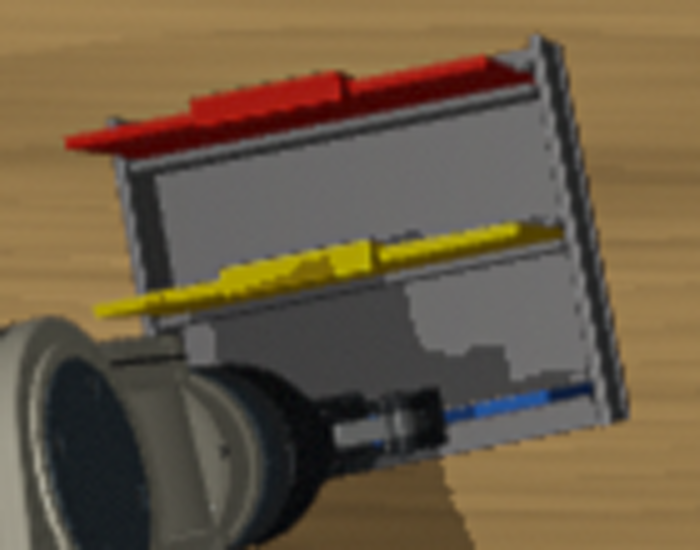

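```bash
python3 - <<'E'
from h import *
s=r.state(); M=rot(s["eef_rot"]); p=s["eef_pos"]; y=M[:,1]; z=M[:,2]
f=lambda P:((proj("scene",P)-[290,60])*6).round(0).tolist()
for h in (0,5,10,15):
  for sg in(-1,1):
    print(h,sg,f([p+sg*d*y+e*z+[0,0,h] for d in(37.2,52) for e in(-11,11)]))
yb=np.array([-.218,.976,0]);xb=np.array([.976,.218,0])
for c in ([425,210],[423,210]):
  print("clip top pred",f([np.r_[c,154]+a*35*yb+b*7*xb for a in(-1,1) for b in(-1,1)]))
E
```

```text
0 -1 [[302.0, 438.0], [353.0, 448.0], [287.0, 453.0], [338.0, 463.0]]
0 1 [[376.0, 370.0], [425.0, 379.0], [389.0, 357.0], [438.0, 366.0]]
5 -1 [[302.0, 427.0], [354.0, 436.0], [287.0, 441.0], [339.0, 451.0]]
5 1 [[376.0, 359.0], [425.0, 367.0], [390.0, 346.0], [439.0, 354.0]]
10 -1 [[302.0, 415.0], [354.0, 424.0], [287.0, 429.0], [339.0, 439.0]]
10 1 [[376.0, 347.0], [426.0, 355.0], [390.0, 334.0], [439.0, 343.0]]
15 -1 [[303.0, 403.0], [354.0, 412.0], [287.0, 417.0], [339.0, 426.0]]
15 1 [[377.0, 335.0], [426.0, 344.0], [390.0, 323.0], [440.0, 331.0]]
clip top pred [[318.0, 462.0], [350.0, 468.0], [385.0, 397.0], [416.0, 402.0]]
clip top pred [[314.0, 461.0], [346.0, 467.0], [381.0, 396.0], [412.0, 401.0]]
```

Request:
{"op": "step_arm", "data": {
  "increments": [
    [-0.75, [0.008, 0.0015, 0.002], 0],
    [-0.75, [0.024, 0.0015, 0.002], 0],
    [-0.75, [0.024, 0.0015, 0.002], 0]
  ]
}}

```text
time_s: 2.95
eef_pos: [425.5, 209.9, 139.6]
eef_rot: [0.703, -0.076, 0.704, 0.075]
wrist_force: [0.1, 0.4, 0.6]
finger_gap: 74.5
```

```bash
python3 go.py 425 210 138 12.6; python3 - <<'E'
from h import *
s=capture("scene")
z=lambda im,x,y,w,h,k:cv2.resize(im[y:y+h,x:x+w,::-1],None,fx=k,fy=k,interpolation=cv2.INTER_CUBIC)
cv2.imwrite("pics/s2.png",z(s,325,90,60,60,10))
E
```

```text
t 2.95 pos [425.5 209.9 139.6] q [ 0.28  0.18 -0.32  1.07  0.    0.07] gap 74.5 F [0.1 0.4 0.6]
turn -0.35 shift [ 1.6  0.2 -0.5]
```

View pics/s2.png

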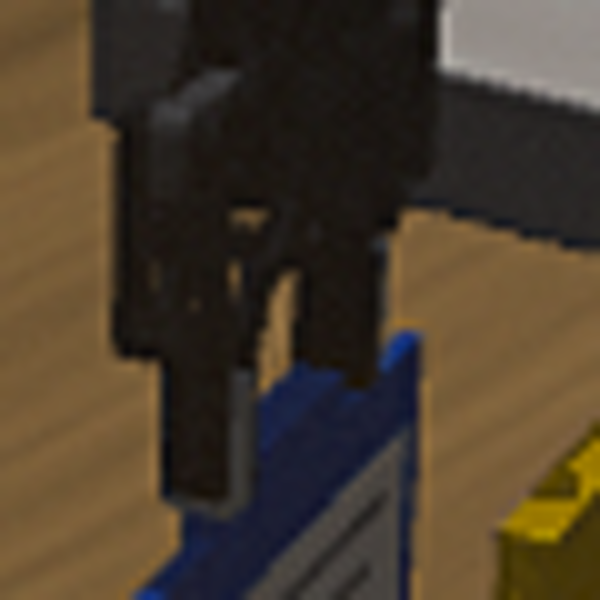

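Request:
{"op": "step_arm", "data": {
  "increments": [
    [-0.65, [0.001, 0, 0], 0],
    [-0.4, [0.001, 0, 0], 0],
    [-0.4, [0.001, 0, 0], 0],
    [-0.4, [0.001, 0, 0], 0]
  ],
  "grip_force": 60
}}

```text
time_s: 3.5
eef_pos: [426.8, 210.4, 140.7]
eef_rot: [0.704, -0.075, 0.702, 0.076]
wrist_force: [-0.1, 0.8, 7.5]
finger_gap: 67.3
```

```bash
python3 go.py 425 210 138 12.6; python3 - <<'E'
from h import *
s=capture("scene")
z=lambda im,x,y,w,h,k:cv2.resize(im[y:y+h,x:x+w,::-1],None,fx=k,fy=k,interpolation=cv2.INTER_CUBIC)
cv2.imwrite("pics/s3.png",z(s,325,90,60,60,10))
E
```

```text
t 3.5 pos [426.8 210.4 140.7] q [ 0.28  0.18 -0.32  1.07  0.    0.07] gap 67.3 F [-0.1  0.8  7.5]
turn -0.34 shift [ 2.7 -0.  -1.9]
```

View pics/s3.png

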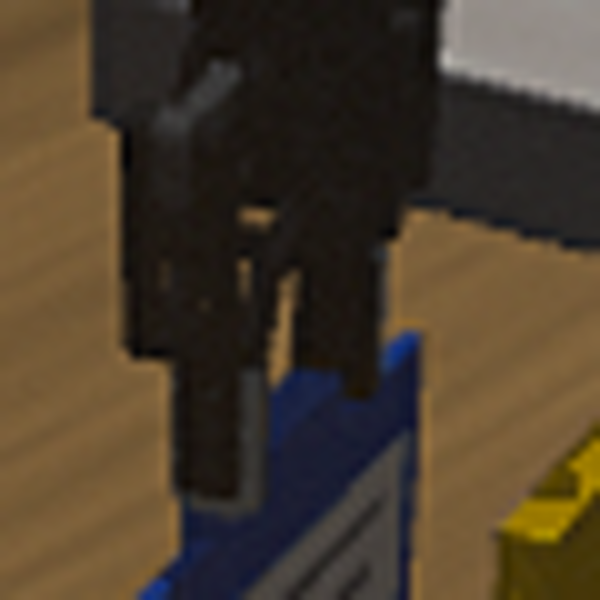

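Request:
{"op": "step_arm", "data": {
  "increments": [
    [-0.4, [-0.008, 0, 0], 0],
    [-0.4, [-0.02, 0, 0], 0],
    [-0.4, [-0.035, 0, 0], 0],
    [-0.4, [-0.055, 0, 0], 0],
    [-0.4, [-0.075, 0, 0], 0]
  ],
  "grip_force": 100
}}

```text
time_s: 4.18
eef_pos: [425.7, 210.0, 215.4]
eef_rot: [0.703, -0.075, 0.703, 0.075]
wrist_force: [0.7, 0.6, -2.1]
finger_gap: 65.3
```

```bash
python3 go.py 475 -15 213 12.6; python3 - <<'E'
from h import *
s=capture("scene")
z=lambda im,x,y,w,h,k:cv2.resize(im[y:y+h,x:x+w,::-1],None,fx=k,fy=k,interpolation=cv2.INTER_CUBIC)
cv2.imwrite("pics/s4.png",z(s,300,50,130,130,5))
E
```

```text
t 4.175 pos [425.7 210.  215.4] q [ 0.28  0.14 -0.18  1.26 -0.    0.07] gap 65.3 F [ 0.7  0.6 -2.1]
turn -0.35 shift [   2.4 -230.3    0.4]
```

View pics/s4.png

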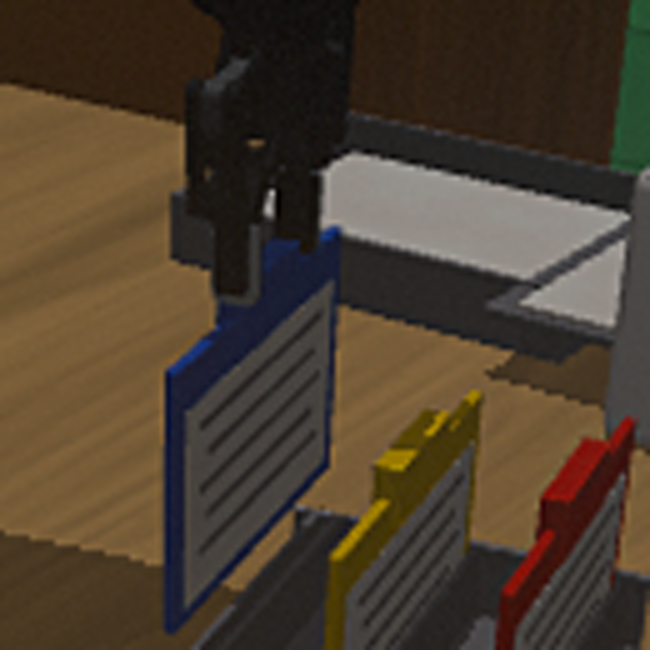

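Request:
{"op": "step_arm", "data": {
  "increments": [
    [-0.4, [0, -0.025, 0], 0],
    [-0.4, [0, -0.07, 0], 0],
    [-0.4, [0, -0.125, 0], 0],
    [-0.4, [0, -0.18, 0], 0],
    [-0.4, [0.0, -0.23, 0], 0]
  ]
}}

```text
time_s: 4.85
eef_pos: [474.8, -16.5, 214.4]
eef_rot: [0.703, -0.075, 0.703, 0.075]
wrist_force: [0.2, 0.1, -2.5]
finger_gap: 65.4
```

```bash
python3 go.py 500 -15 145 -9
```

```text
t 4.85 pos [474.8 -16.5 214.4] q [-0.21  0.14 -0.18  1.25 -0.   -0.43] gap 65.4 F [ 0.2  0.1 -2.5]
turn 21.24 shift [69.4 -3.9 25. ]
```

Request:
{"op": "step_arm", "data": {
  "increments": [
    [-0.4, [0.01, 0, 0.02], 8],
    [-0.4, [0.03, 0, 0.05], 16],
    [-0.4, [0.05, 0.012, 0.085], 21.2],
    [-0.4, [0.068, 0.015, 0.09], 21.2],
    [-0.4, [0.07, 0.015, 0.09], 21.2]
  ]
}}

```text
time_s: 5.48
eef_pos: [558.8, 19.4, 142.7]
eef_rot: [0.704, 0.055, 0.706, -0.055]
wrist_force: [-1.1, 0.0, -1.7]
finger_gap: 65.5
```

```bash
python3 go.py 560 -15 135 -9; python3 - <<'E'
from h import *
s=capture("scene")
z=lambda im,x,y,w,h,k:cv2.resize(im[y:y+h,x:x+w,::-1],None,fx=k,fy=k,interpolation=cv2.INTER_CUBIC)
cv2.imwrite("pics/s5.png",z(s,230,60,200,180,4))
E
```

```text
t 5.475 pos [558.8  19.4 142.7] q [-0.12  0.32 -0.13  1.13 -0.    0.04] gap 65.5 F [-1.1  0.  -1.7]
turn 0.1 shift [  7.7 -33.8   6.5]
```

View pics/s5.png

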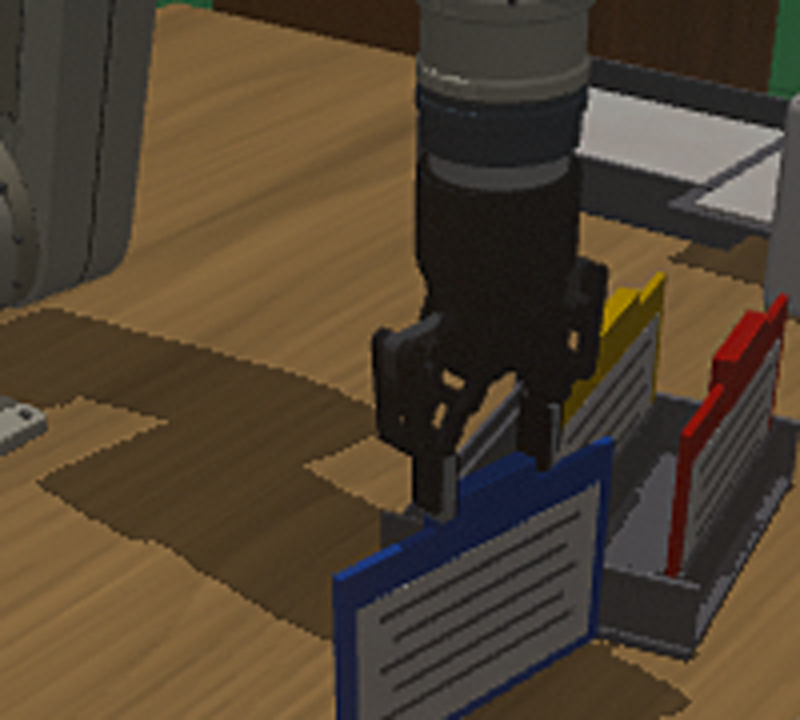

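Request:
{"op": "step_arm", "data": {
  "increments": [
    [-0.4, [0, -0.03, 0], 0],
    [-0.4, [0, -0.06, 0.005], 0],
    [-0.4, [0, -0.06, 0.01], 0]
  ]
}}

```text
time_s: 5.9
eef_pos: [559.9, -43.7, 145.6]
eef_rot: [0.705, 0.056, 0.704, -0.056]
wrist_force: [0.8, -0.1, -1.9]
finger_gap: 65.2
```

```bash
python3 go.py 560 -35 135 -9; python3 - <<'E'
from h import *
s=capture("scene");t=capture("top")
z=lambda im,x,y,w,h,k:cv2.resize(im[y:y+h,x:x+w,::-1],None,fx=k,fy=k,interpolation=cv2.INTER_CUBIC)
cv2.imwrite("pics/s6.png",z(s,230,90,200,190,4-1))
cv2.imwrite("pics/t6.png",z(t,110,140,250,190,3))
E
```

```text
t 5.9 pos [559.9 -43.7 145.6] q [-0.23  0.31 -0.12  1.13 -0.   -0.07] gap 65.2 F [ 0.8 -0.1 -1.9]
turn -0.09 shift [10.6  8.6 -1.3]
```

View pics/s6.png

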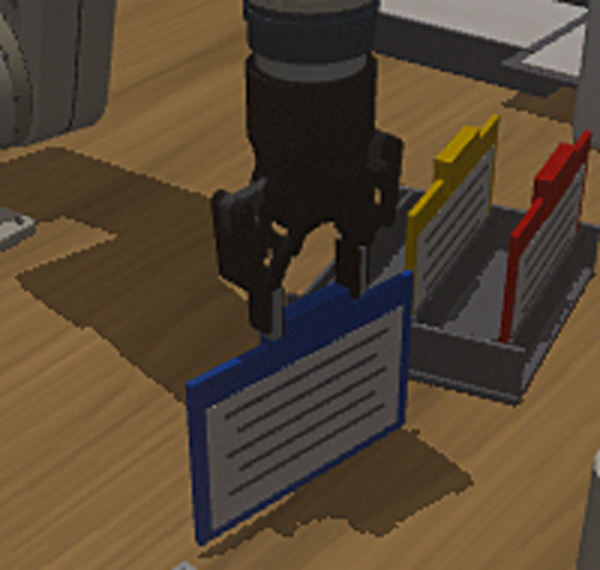

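View pics/t6.png

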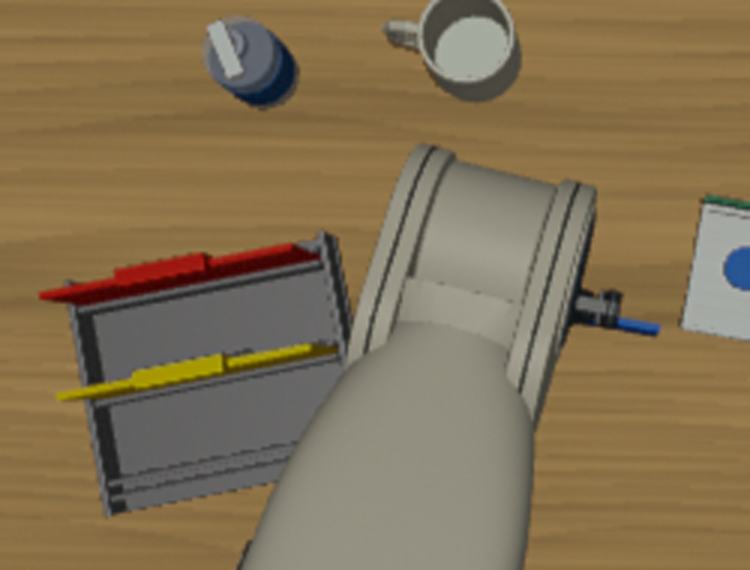

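Request:
{"op": "step_arm", "data": {
  "increments": [
    [-0.4, [0.006, 0, 0], 0],
    [-0.4, [0.01, 0, 0], 0],
    [-0.4, [0.012, 0, 0], 0],
    [-0.4, [0.014, 0, 0], 0]
  ],
  "grip_force": 30
}}

```text
time_s: 6.5
eef_pos: [562.2, -41.5, 133.2]
eef_rot: [0.707, 0.055, 0.703, -0.055]
wrist_force: [0.4, 2.1, 30.5]
finger_gap: 65.3
```

Request:
{"op": "step_arm", "data": {
  "increments": [
    [-0.4, [-0.001, 0, -0.008], 0],
    [-0.4, [-0.001, 0, -0.018], 0],
    [-0.4, [0, 0, -0.03], 0]
  ],
  "grip_force": 20
}}

```text
time_s: 6.88
eef_pos: [531.7, -36.8, 131.5]
eef_rot: [0.706, 0.055, 0.703, -0.055]
wrist_force: [2.9, -0.7, 4.0]
finger_gap: 65.8
```

```bash
python3 go.py 560 -35 135 -9; python3 - <<'E'
from h import *
s=capture("scene")
z=lambda im,x,y,w,h,k:cv2.resize(im[y:y+h,x:x+w,::-1],None,fx=k,fy=k,interpolation=cv2.INTER_CUBIC)
cv2.imwrite("pics/s7.png",z(s,230,90,200,190,3))
E
```

```text
t 6.875 pos [531.7 -36.8 131.5] q [-0.23  0.28 -0.22  1.08  0.   -0.07] gap 65.8 F [ 2.9 -0.7  4. ]
turn 0.1 shift [-3.4  6.2 27.7]
```

View pics/s7.png

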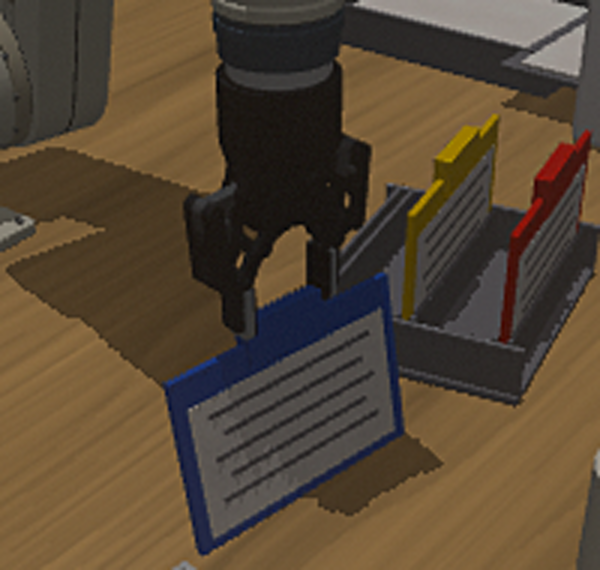

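Request:
{"op": "step_arm", "data": {
  "increments": [
    [-0.4, [0.006, 0, -0.014], 0],
    [-0.4, [0.012, 0, -0.029], 0],
    [-0.4, [0.019, 0, -0.042], 0],
    [-0.4, [0.026, 0, -0.053], 0],
    [-0.4, [0.033, 0, -0.061], 0]
  ]
}}

```text
time_s: 7.55
eef_pos: [469.8, -27.2, 99.1]
eef_rot: [0.706, 0.055, 0.704, -0.055]
wrist_force: [-5.9, 0.5, 17.3]
finger_gap: 65.4
```

```bash
python3 go.py 560 -35 135 -9; python3 - <<'E'
from h import *
s=capture("scene")
z=lambda im,x,y,w,h,k:cv2.resize(im[y:y+h,x:x+w,::-1],None,fx=k,fy=k,interpolation=cv2.INTER_CUBIC)
cv2.imwrite("pics/s8.png",z(s,230,90,200,190,4))
E
```

```text
t 7.55 pos [469.8 -27.2  99.1] q [-0.24  0.2  -0.41  0.96 -0.   -0.08] gap 65.4 F [-5.9  0.5 17.3]
turn 0.09 shift [-35.7   6.3  90.4]
```

View pics/s8.png

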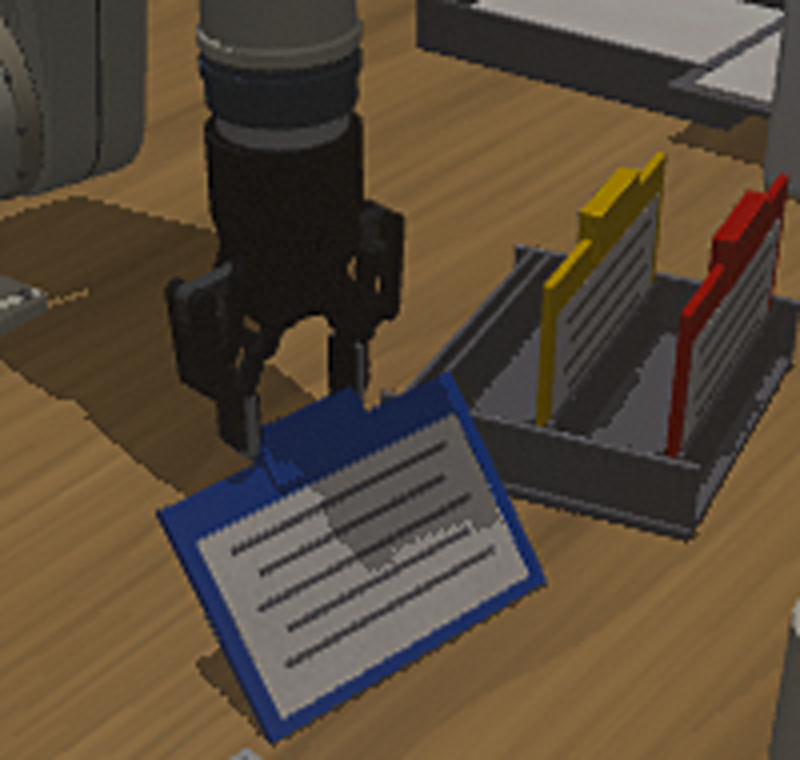

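```bash
cat > tilt.py <<'E'
from h import *
def tilt(tl,tr,bl,br,n="scene"):
    """quad corners of sheet face in pixels (tl,bl at -y side): solvePnP"""
    obj=np.array([[3,-100,130],[3,100,130],[3,-100,0],[3,100,0]],float)
    c=get_calibration(n)
    for f in (cv2.SOLVEPNP_IPPE,):
        ok,rv,tv,e=cv2.solvePnPGeneric(obj,np.array([tl,tr,bl,br],float),c["intrinsics"],None,flags=f)
        for a,b,ee in zip(rv,tv,e):
            C=rot(c["attitude"]); Rw=C@cv2.Rodrigues(a)[0]; o=C@b.ravel()+c["xyz"]
            z=Rw[:,2]; x=Rw[:,0]; y=Rw[:,1]
            print("origin",o.round(1),"mid",(o+73*z).round(1),"lean",np.degrees(np.arccos(z[2])).round(1),"z",z.round(3),"xface",x.round(3),"yaw(y)",np.degrees(np.arctan2(-y[0],y[1])).round(1),"ytilt",np.degrees(np.arcsin(y[2])).round(1),"err",ee)
E
python3 - <<'E'
from tilt import *
k=lambda x,y:(230+x/4-.5,90+y/4-.5)
tilt(k(164,518),k(450,374),k(276,740),k(546,580))
E
```

```text
origin [548.6 -25.6 -14.7] mid [503.6 -18.6  42.4] lean 38.6 z [-0.616  0.096  0.782] xface [ 0.765 -0.164  0.623] yaw(y) -10.9 ytilt 1.6 err [0.16681807]
origin [554.3 -41.3  -6.5] mid [503.  -26.5  43.3] lean 47.0 z [-0.702  0.203  0.683] xface [ 0.11  -0.916  0.385] yaw(y) -63.9 ytilt 38.4 err [2.1447026]
```

Request:
{"op": "step_arm", "data": {
  "increments": [
    [-0.4, [0.005, 0, -0.006], 0],
    [-0.4, [0.011, 0, -0.012], 0],
    [-0.4, [0.013, 0, -0.014], 0]
  ]
}}

```text
time_s: 7.98
eef_pos: [456.0, -25.2, 85.0]
eef_rot: [0.705, 0.055, 0.705, -0.055]
wrist_force: [-6.1, -0.1, 14.5]
finger_gap: 65.6
```

Request:
{"op": "step_arm", "data": {
  "increments": [
    [-0.4, [0, 0, 0], 0],
    [-0.4, [0, 0, 0], 0],
    [-0.4, [0, 0, 0], 0]
  ],
  "grip_force": 115
}}

```text
time_s: 8.35
eef_pos: [456.3, -25.3, 85.2]
eef_rot: [0.705, 0.055, 0.705, -0.055]
wrist_force: [-6.2, -0.1, 14.4]
finger_gap: 65.6
```

Request:
{"op": "step_arm", "data": {
  "increments": [
    [-0.4, [-0.008, 0, 0], 0],
    [-0.4, [-0.025, 0, 0], 0],
    [-0.4, [-0.05, 0, 0], 0],
    [-0.4, [-0.08, 0, 0], 0],
    [-0.4, [-0.11, 0, 0], 0]
  ]
}}

```text
time_s: 8.98
eef_pos: [455.5, -25.0, 194.8]
eef_rot: [0.704, 0.055, 0.706, -0.055]
wrist_force: [-0.5, 0.4, -2.5]
finger_gap: 65.5
```

```bash
python3 go.py 560 -35 135 -9; python3 - <<'E'
from h import *
s=capture("scene")
z=lambda im,x,y,w,h,k:cv2.resize(im[y:y+h,x:x+w,::-1],None,fx=k,fy=k,interpolation=cv2.INTER_CUBIC)
cv2.imwrite("pics/s9.png",z(s,220,50,190,190,4))
E
```

```text
t 8.975 pos [455.5 -25.  194.8] q [-0.24  0.12 -0.26  1.2  -0.   -0.08] gap 65.5 F [-0.5  0.4 -2.5]
turn 0.09 shift [ 59.6   6.3 104.9]
```

View pics/s9.png

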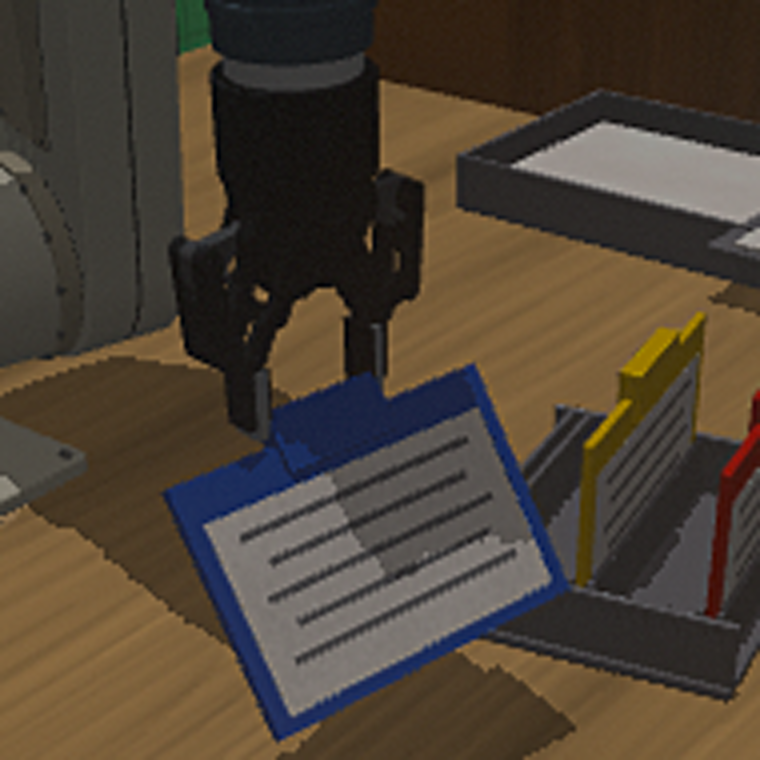

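```bash
python3 - <<'E'
from tilt import *
k=lambda x,y:(220+x/4-.5,50+y/4-.5)
tilt(k(166,497),k(474,366),k(284,740),k(570,586))
E
```

```text
origin [533.6 -26.4  84. ] mid [490.4 -19.7 142.5] lean 36.8 z [-0.592  0.092  0.801] xface [ 0.784 -0.163  0.599] yaw(y) -10.7 ytilt 1.4 err [0.20559196]
origin [536.3 -39.2  87.8] mid [491.4 -30.5 144.7] lean 38.8 z [-0.615  0.119  0.78 ] xface [ 0.145 -0.955  0.26 ] yaw(y) -70.6 ytilt 34.7 err [2.80174938]
```

Request:
{"op": "step_arm", "data": {
  "increments": [
    [-0.4, [-0.005, -0.025, 0.017], 0],
    [-0.4, [-0.01, -0.065, 0.043], 0],
    [-0.4, [-0.015, -0.11, 0.075], 0],
    [-0.4, [-0.015, -0.16, 0.108], 0],
    [-0.4, [-0.015, -0.195, 0.13], 0]
  ]
}}

```text
time_s: 9.65
eef_pos: [554.7, -240.2, 208.1]
eef_rot: [0.704, 0.056, 0.706, -0.055]
wrist_force: [1.6, -0.2, -1.7]
finger_gap: 65.4
```

Request:
{"op": "step_arm", "data": {
  "increments": [
    [-0.4, [0, -0.009, 0.005], 0],
    [-0.4, [0, -0.009, 0.005], 0],
    [-0.4, [0, -0.009, 0.005], 0]
  ]
}}

```text
time_s: 10.02
eef_pos: [557.5, -246.6, 209.3]
eef_rot: [0.705, 0.055, 0.705, -0.055]
wrist_force: [-0.4, -0.4, -1.3]
finger_gap: 65.7
```

```bash
python3 go.py 560 -35 135 -9; python3 - <<'E'
from h import *
s=capture("scene");t=capture("top")
z=lambda im,x,y,w,h,k:cv2.resize(im[y:y+h,x:x+w,::-1],None,fx=k,fy=k,interpolation=cv2.INTER_CUBIC)
cv2.imwrite("pics/s10f.png",s[:,:,::-1]);cv2.imwrite("pics/t10f.png",t[:,:,::-1])
cv2.imwrite("pics/s10.png",z(s,170,160,200,190,4));cv2.imwrite("pics/t10.png",z(t,310,170,140,120,5))
E
```

```text
t 10.025 pos [ 557.5 -246.6  209.3] q [-0.55  0.37  0.13  1.33  0.   -0.4 ] gap 65.7 F [-0.4 -0.4 -1.3]
turn 0.11 shift [ 74.4 209.4 -30.1]
```

View pics/s10f.png

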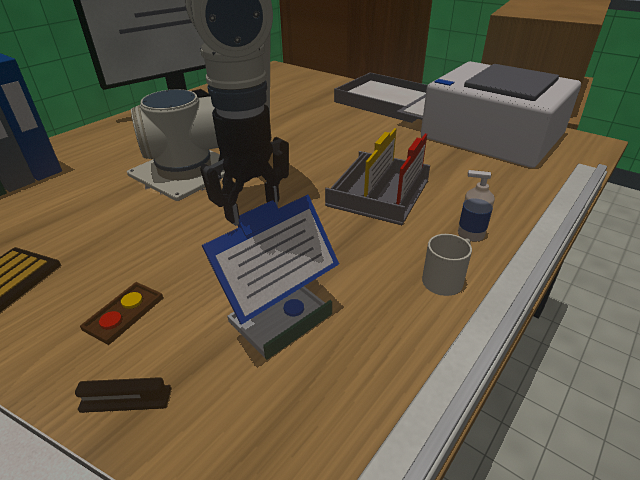

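View pics/t10.png

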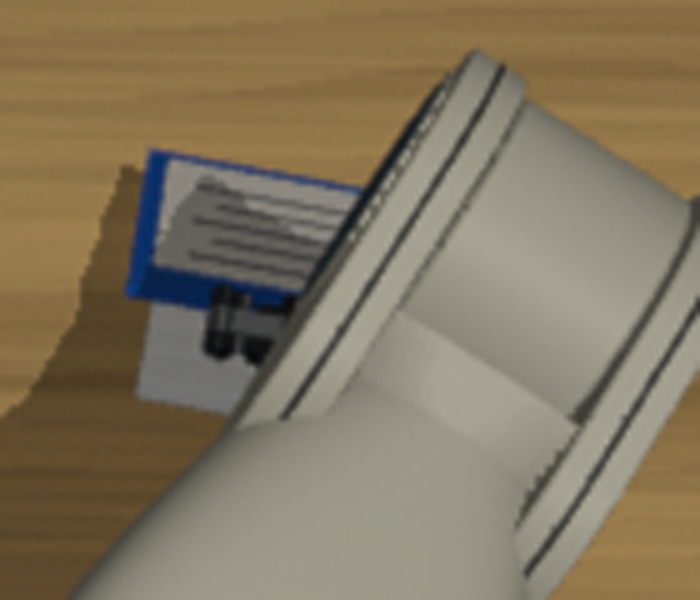

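View pics/s10.png

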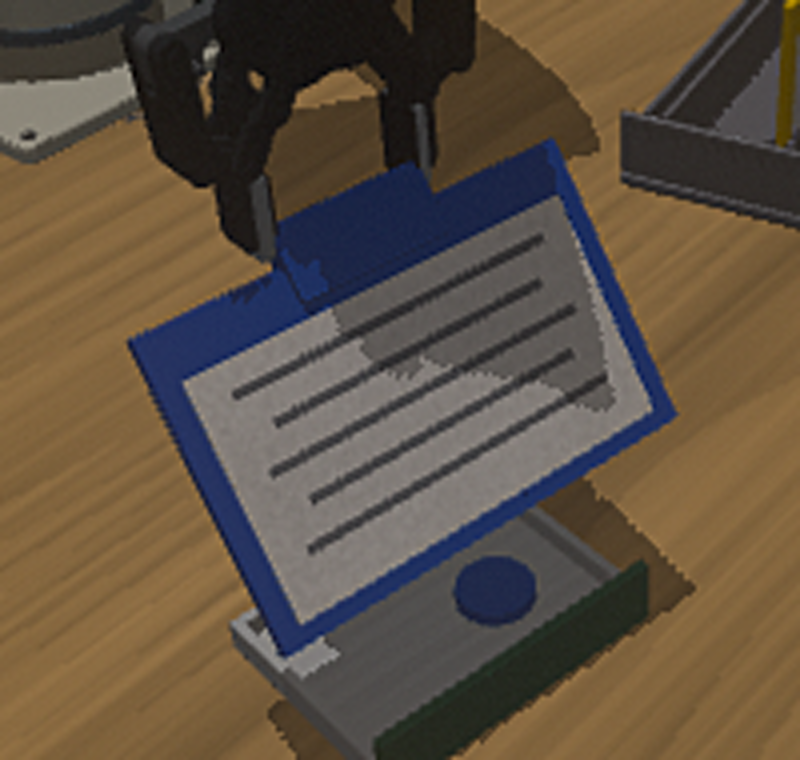

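```bash
python3 - <<'E'
from tilt import *
k=lambda x,y:(170+x/4-.375,160+y/4-.375)
k5=lambda x,y:(310+x/5-.4,170+y/5-.4)
tilt(k(134,343),k(552,141),k(289,655),k(675,413))
b,e1=tri(k(675,413),k5(150,150)); a,e2=tri(k(552,141),k5(128,297))
print(b,e1,a,e2,np.linalg.norm(a-b),"lean",np.degrees(np.arccos((a-b)[2]/np.linalg.norm(a-b))))
# other corners from length constraint via bottom edge intersect plane y-horizontal: 
for u,zz in((k(289,655),b[2]),(k(675,413),b[2]),(k(134,343),a[2]),(k(552,141),a[2])): print(onz("scene",u,zz).round(1))
s=r.state();print(s["eef_pos"])
E
```

```text
origin [ 637.9 -253.6   99.9] mid [ 595.9 -247.1  159.2] lean 35.6 z [-0.576  0.089  0.813] xface [ 0.798 -0.152  0.583] yaw(y) -10.1 ytilt 0.9 err [0.20188764]
origin [ 648.5 -274.3  114.6] mid [ 594.8 -256.7  160.7] lean 50.8 z [-0.736  0.242  0.632] xface [ 0.21  -0.807  0.552] yaw(y) -50.0 ytilt 32.9 err [3.67026086]
[ 663.76882713 -163.93568648  112.56837069] [np.float64(0.025067826425446645), np.float64(0.025067826425328617)] [ 585.95139027 -150.11415512  212.31059811] [np.float64(1.812669184186235), np.float64(1.8126691841863445)] 127.25997068551447 lean 38.393170856388444
[ 632.6 -359.7  112.6]
[ 663.8 -163.9  112.6]
[ 554.8 -345.2  212.3]
[ 587.2 -148.8  212.3]
[ 557.67186432 -246.62698129  209.70994796]
```

Request:
{"op": "step_arm", "data": {
  "increments": [
    [-0.4, [0, 0.025, -0.01], 0],
    [-0.4, [0, 0.07, -0.03], 0],
    [-0.4, [0, 0.12, -0.055], 0],
    [-0.4, [0.01, 0.17, -0.085], 0],
    [-0.4, [0.03, 0.204, -0.11], 0]
  ]
}}

```text
time_s: 10.75
eef_pos: [479.9, -26.7, 180.1]
eef_rot: [0.706, 0.054, 0.704, -0.054]
wrist_force: [1.1, -0.7, -2.2]
finger_gap: 65.6
```

Request:
{"op": "step_arm", "data": {
  "increments": [
    [-0.4, [0.03, 0, 0], 0],
    [-0.4, [0.06, 0, 0], 0],
    [-0.4, [0.068, 0, 0], 0],
    [-0.4, [0.068, 0, 0], 0]
  ]
}}

```text
time_s: 11.25
eef_pos: [480.9, -29.1, 111.7]
eef_rot: [0.705, 0.055, 0.705, -0.055]
wrist_force: [-0.0, -0.4, -0.8]
finger_gap: 65.4
```

```bash
python3 go.py 560 -35 135 -9; python3 - <<'E'
from h import *
s=capture("scene")
z=lambda im,x,y,w,h,k:cv2.resize(im[y:y+h,x:x+w,::-1],None,fx=k,fy=k,interpolation=cv2.INTER_CUBIC)
cv2.imwrite("pics/s11.png",z(s,230,90,200,190,4))
E
```

```text
t 11.25 pos [480.9 -29.1 111.7] q [-0.23  0.21 -0.36  1.    0.   -0.08] gap 65.4 F [-0.  -0.4 -0.8]
turn 0.08 shift [-23.3   6.4  79.1]
```

View pics/s11.png

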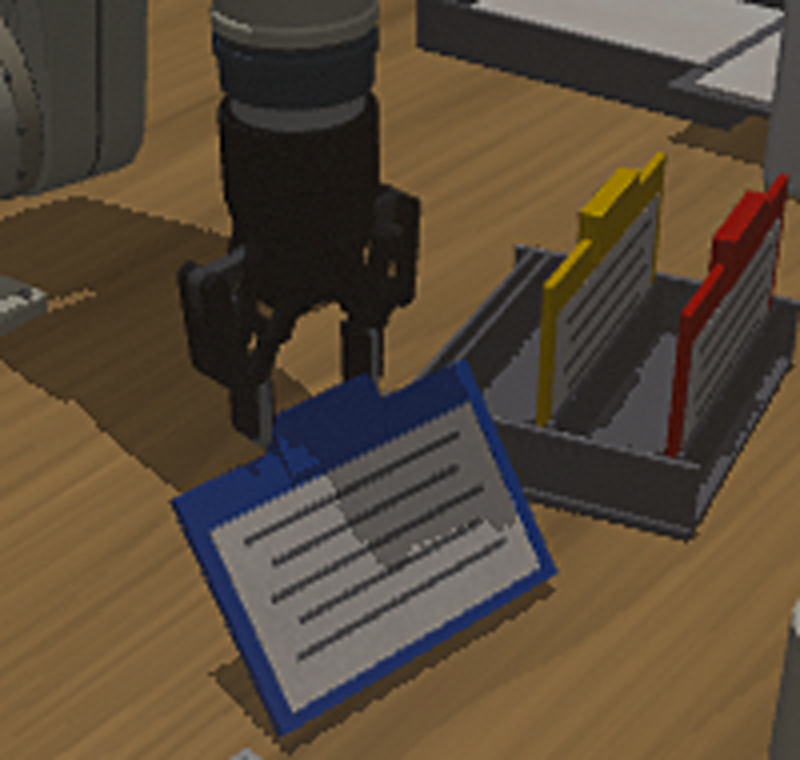

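Request:
{"op": "step_arm", "data": {
  "increments": [
    [-0.4, [0.006, 0, 0], 0],
    [-0.4, [0.012, 0, 0], 0]
  ]
}}

```text
time_s: 11.55
eef_pos: [481.2, -29.4, 99.6]
eef_rot: [0.705, 0.055, 0.705, -0.055]
wrist_force: [-4.1, 1.0, 4.5]
finger_gap: 65.2
```

Request:
{"op": "step_arm", "data": {
  "increments": [
    [-0.4, [0.004, 0, -0.003], 0],
    [-0.4, [0.01, 0, -0.01], 0],
    [-0.4, [0.016, 0, -0.016], 0],
    [-0.4, [0.022, 0, -0.022], 0],
    [-0.4, [0.028, 0, -0.026], 0]
  ],
  "grip_force": 25
}}

```text
time_s: 12.18
eef_pos: [455.8, -25.6, 72.1]
eef_rot: [0.706, 0.055, 0.704, -0.055]
wrist_force: [-0.6, 2.6, 6.7]
finger_gap: 65.6
```

```bash
python3 go.py 560 -35 135 -9; python3 - <<'E'
from h import *
s=capture("scene")
z=lambda im,x,y,w,h,k:cv2.resize(im[y:y+h,x:x+w,::-1],None,fx=k,fy=k,interpolation=cv2.INTER_CUBIC)
cv2.imwrite("pics/s12.png",z(s,230,90,200,190,4))
E
```

```text
t 12.175 pos [455.8 -25.6  72.1] q [-0.24  0.21 -0.48  0.88 -0.   -0.08] gap 65.6 F [-0.6  2.6  6.7]
turn 0.03 shift [-62.6   6.9 104.6]
```

View pics/s12.png

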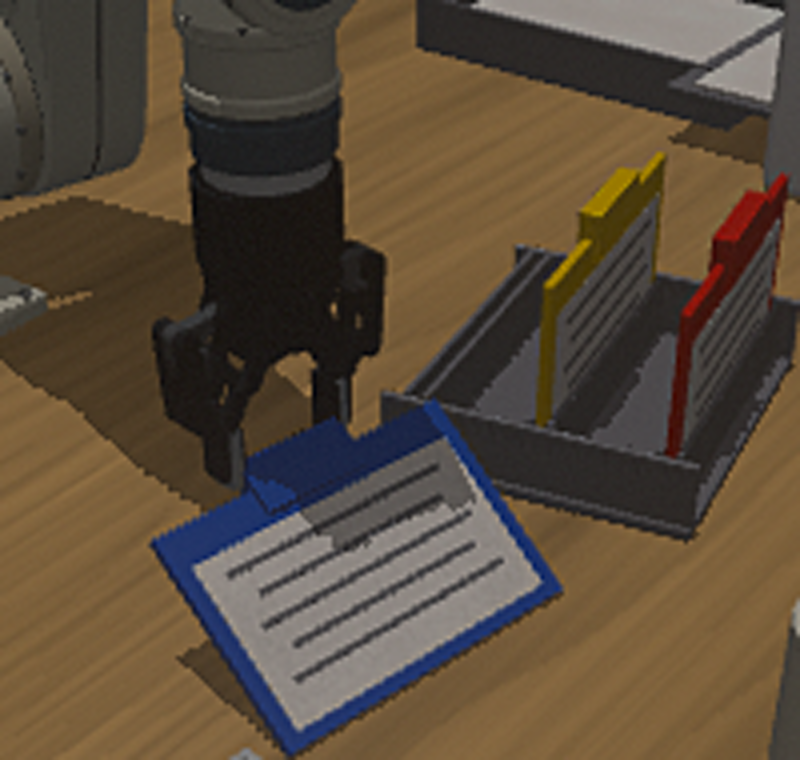

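```bash
python3 - <<'E'
from tilt import *
k=lambda x,y:(230+x/4-.375,90+y/4-.375)
def m(TL,TR,BL,BR,zb=None):
    tilt(k(*TL),k(*TR),k(*BL),k(*BR))
m((158,543),(432,403),(294,752),(560,592))
m((178,498),(462,362),(286,735),(553,573))
E
```

```text
origin [568.5 -36.3  -7.1] mid [510.8 -27.1  36.7] lean 53.1 z [-0.79   0.126  0.6  ] xface [ 0.595 -0.079  0.8  ] yaw(y) -8.5 ytilt -0.7 err [0.2446353]
origin [561.  -35.7 -14.8] mid [512.3 -37.5  39.5] lean 42.0 z [-0.668 -0.024  0.744] xface [ 0.239 -0.953  0.184] yaw(y) -66.9 ytilt 40.0 err [2.22367785]
origin [564.2 -38.1   5.5] mid [522.  -30.8  64.6] lean 36.0 z [-0.579  0.1    0.809] xface [ 0.802 -0.11   0.587] yaw(y) -8.5 ytilt -0.9 err [0.13228943]
origin [573.3 -58.9  17.7] mid [522.6 -41.   67.1] lean 47.5 z [-0.695  0.246  0.676] xface [ 0.024 -0.931  0.363] yaw(y) -69.5 ytilt 39.9 err [2.77433942]
```

Now about 53° at contact. Regrip hard and lift gently, then check spring-back.

Request:
{"op": "step_arm", "data": {
  "increments": [
    [0.5, [0, 0, 0], 0],
    [0.5, [0, 0, 0], 0],
    [0.5, [0, 0, 0], 0],
    [0.5, [0, 0, 0], 0]
  ],
  "grip_force": 120
}}

```text
time_s: 12.72
eef_pos: [456.0, -25.3, 72.1]
eef_rot: [0.706, 0.055, 0.704, -0.055]
wrist_force: [-2.3, 3.0, 6.0]
finger_gap: 65.5
```

Request:
{"op": "step_arm", "data": {
  "increments": [
    [0.5, [-0.003, 0, 0], 0],
    [0.5, [-0.01, 0, 0], 0],
    [0.5, [-0.022, 0, 0], 0],
    [0.5, [-0.034, 0, 0], 0],
    [0.5, [-0.04, 0, 0], 0]
  ]
}}

```text
time_s: 13.35
eef_pos: [455.3, -25.3, 112.1]
eef_rot: [0.705, 0.055, 0.705, -0.055]
wrist_force: [0.2, -1.0, -1.9]
finger_gap: 65.5
```

```bash
python3 go.py 560 -35 135 -9; python3 - <<'E'
from h import *
s=capture("scene")
z=lambda im,x,y,w,h,k:cv2.resize(im[y:y+h,x:x+w,::-1],None,fx=k,fy=k,interpolation=cv2.INTER_CUBIC)
cv2.imwrite("pics/s13.png",z(s,230,90,200,190,4))
E
```

```text
t 13.35 pos [455.3 -25.3 112.1] q [-0.24  0.17 -0.41  0.99  0.   -0.08] gap 65.5 F [ 0.2 -1.  -1.9]
turn 0.05 shift [-22.8   6.7 104.9]
```

View pics/s13.png

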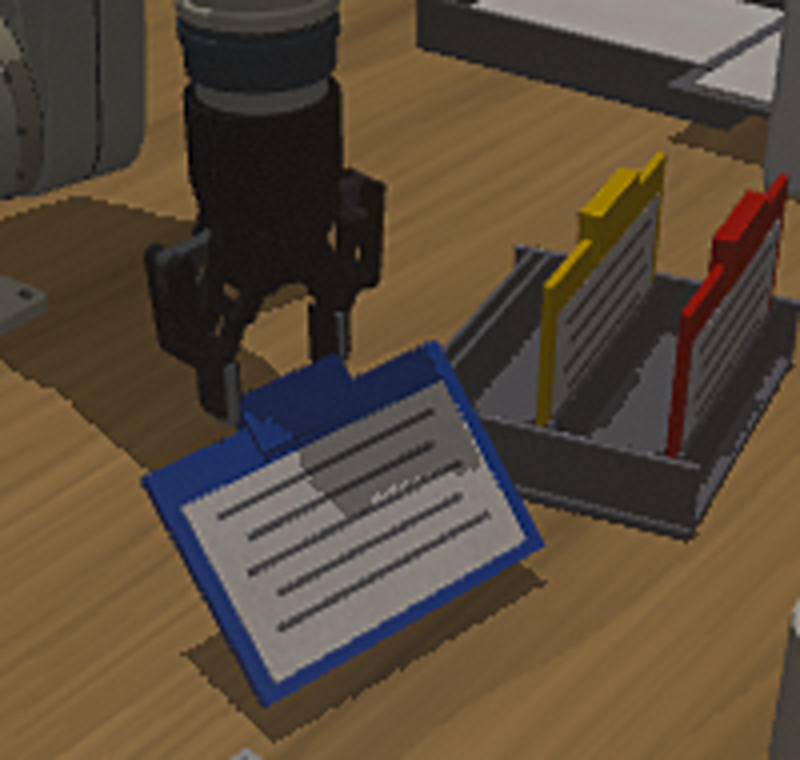

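```bash
python3 - <<'E'
from tilt import *
k=lambda x,y:(230+x/4-.375,90+y/4-.375)
tilt(k(147,480),k(434,343),k(269,705),k(544,545))
E
```

```text
origin [550.3 -31.   13.4] mid [500.1 -22.6  65.8] lean 44.1 z [-0.687  0.114  0.718] xface [ 0.705 -0.136  0.696] yaw(y) -10.2 ytilt 0.8 err [0.0682551]
origin [549.7 -39.1  14.1] mid [501.1 -32.7  68.2] lean 42.1 z [-0.665  0.088  0.741] xface [ 0.181 -0.945  0.274] yaw(y) -66.4 ytilt 37.8 err [2.41116449]
```

Request:
{"op": "step_arm", "data": {
  "increments": [
    [0.5, [-0.02, 0, 0], 0],
    [0.5, [-0.05, -0.015, 0.01], 0],
    [0.5, [-0.078, -0.05, 0.03], 0],
    [0.5, [-0.078, -0.09, 0.055], 0],
    [0.5, [-0.078, -0.13, 0.08], 0]
  ]
}}

```text
time_s: 14.02
eef_pos: [514.5, -167.4, 189.5]
eef_rot: [0.705, 0.055, 0.705, -0.055]
wrist_force: [0.4, 0.3, -1.1]
finger_gap: 65.6
```

Request:
{"op": "step_arm", "data": {
  "increments": [
    [0.5, [0, -0.03, 0.02], 0],
    [0.5, [0, -0.055, 0.034], 0],
    [0.5, [0, -0.067, 0.041], 0],
    [0.5, [0, -0.067, 0.041], 0],
    [0.5, [0, -0.067, 0.041], 0]
  ]
}}

```text
time_s: 14.65
eef_pos: [543.8, -237.7, 189.3]
eef_rot: [0.705, 0.055, 0.705, -0.055]
wrist_force: [-0.2, 0.4, -1.8]
finger_gap: 65.3
```

```bash
python3 go.py 544 -238 190 -9; python3 - <<'E'
from h import *
s=capture("scene");t=capture("top")
z=lambda im,x,y,w,h,k:cv2.resize(im[y:y+h,x:x+w,::-1],None,fx=k,fy=k,interpolation=cv2.INTER_CUBIC)
cv2.imwrite("pics/s14.png",z(s,170,160,200,190,4));cv2.imwrite("pics/t14.png",z(t,310,170,140,120,5))
E
```

```text
t 14.65 pos [ 543.8 -237.7  189.3] q [-0.55  0.35  0.04  1.27  0.   -0.4 ] gap 65.3 F [-0.2  0.4 -1.8]
turn 0.09 shift [-0.7 -0.3  0.2]
```

View pics/s14.png

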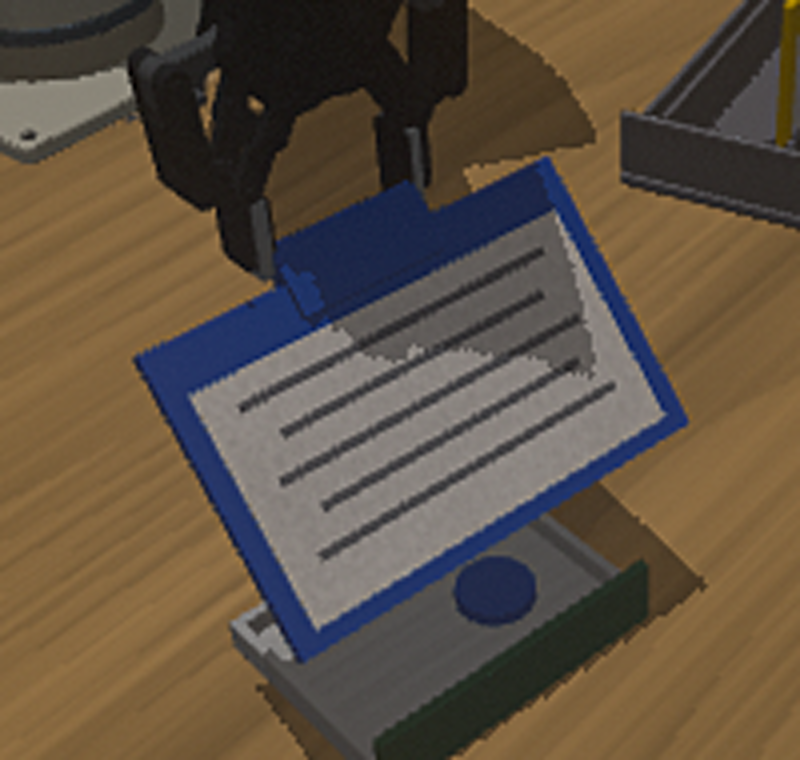

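View pics/t14.png

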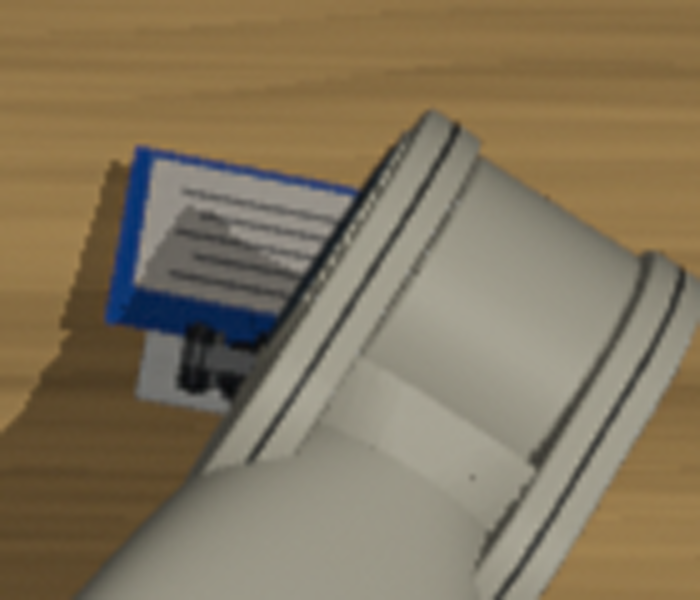

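```bash
python3 - <<'E'
from tilt import *
k=lambda x,y:(170+x/4-.375,160+y/4-.375)
k5=lambda x,y:(310+x/5-.4,170+y/5-.4)
tilt(k(139,360),k(548,158),k(306,661),k(687,423))
b,e1=tri(k(687,423),k5(136,146)); a,e2=tri(k(548,158),k5(107,322))
u=(a-b)/np.linalg.norm(a-b)
print(b.round(1),e1,a.round(1),e2,np.linalg.norm(a-b).round(1),"lean",np.degrees(np.arccos(u[2])), "az",np.degrees(np.arctan2(-u[1],-u[0])))
yb=np.array([np.sin(np.radians(9)),np.cos(np.radians(9)),0])
print("mid via corner",(b+73*u-100*yb).round(1),"edge mid",(b-100*yb).round(1))
for U,zz in((k(306,661),b[2]),(k(139,360),a[2])): print(onz("scene",U,zz).round(1))
E
```

```text
origin [ 642.4 -250.1   94.7] mid [ 593.3 -242.1  148.2] lean 42.9 z [-0.672  0.109  0.732] xface [ 0.719 -0.137  0.681] yaw(y) -10.1 ytilt 0.8 err [0.17792122]
origin [ 644.9 -262.8   99.6] mid [ 593.  -252.1  149.8] lean 46.5 z [-0.711  0.146  0.688] xface [ 0.291 -0.829  0.477] yaw(y) -49.9 ytilt 33.2 err [3.33947545]
[ 666.4 -157.8  104.1] [np.float64(0.47679350142245264), np.float64(0.4767935014224164)] [ 575.9 -141.6  195.8] [np.float64(1.7830472599593463), np.float64(1.783047259959175)] 129.8 lean 45.07835005517976 az -10.177584966144444
mid via corner [ 599.9 -247.4  155.7] edge mid [ 650.7 -256.6  104.1]
[ 633.5 -353.3  104.1]
[ 545.5 -338.9  195.8]
```

Request:
{"op": "step_arm", "data": {
  "increments": [
    [0.5, [0, 0, -0.003], 0],
    [0.5, [0, 0, -0.003], 0],
    [0.5, [0, 0, -0.003], 0],
    [0.5, [0, 0, -0.003], 0],
    [0.5, [0, 0, -0.003], 0]
  ]
}}

```text
time_s: 15.38
eef_pos: [541.2, -238.2, 189.2]
eef_rot: [0.705, 0.055, 0.705, -0.055]
wrist_force: [-0.4, 0.3, -1.5]
finger_gap: 65.4
```

Request:
{"op": "step_arm", "data": {
  "increments": [
    [0.5, [0, 0, 0], 0],
    [0.5, [0, 0, 0], 0],
    [0.5, [0, 0, 0], 0],
    [0.5, [0, 0, 0], 0],
    [0.5, [0, 0, 0], 0]
  ]
}}

```text
time_s: 16.0
eef_pos: [541.2, -238.2, 189.3]
eef_rot: [0.705, 0.055, 0.705, -0.055]
wrist_force: [-0.8, -0.4, -1.3]
finger_gap: 65.6
```

```bash
python3 go.py 544 -238 190 -9; python3 - <<'E'
from h import *
s=capture("scene")
z=lambda im,x,y,w,h,k:cv2.resize(im[y:y+h,x:x+w,::-1],None,fx=k,fy=k,interpolation=cv2.INTER_CUBIC)
cv2.imwrite("pics/s15f.png",s[:,:,::-1]);cv2.imwrite("pics/s15.png",z(s,170,160,200,190,4))
E
```

```text
t 16.0 pos [ 541.2 -238.2  189.3] q [-0.56  0.34  0.04  1.26  0.   -0.4 ] gap 65.6 F [-0.8 -0.4 -1.3]
turn 0.06 shift [-0.7  0.6  2.7]
```

View pics/s15.png

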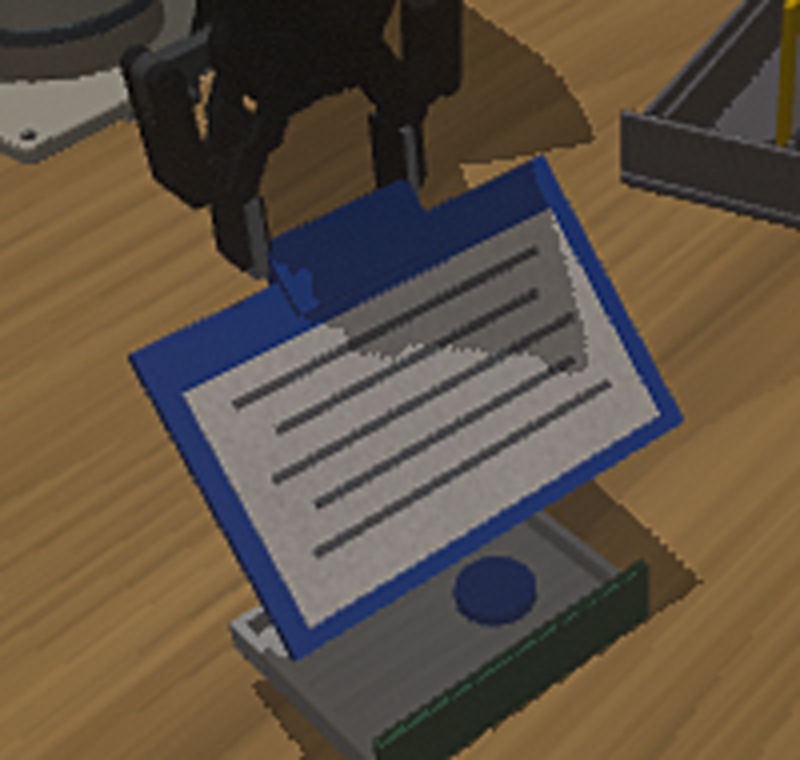

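View pics/s15f.png

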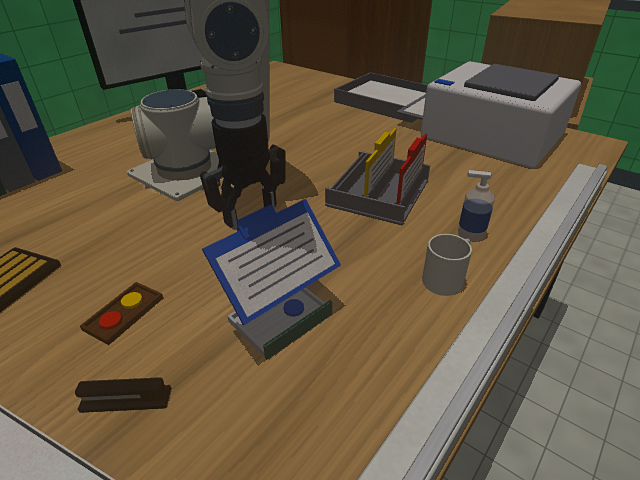

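The board is steady. Its corners moved only by the commanded 3 mm, and everything else in the scene is undisturbed. I'm handing in.

```bash
python3 -c "
from workcell import r
print(r.finish_job())"
```

```text
the job is handed in; nothing more can be done
None
```

The blue board is being held over the middle of the tray, leaning back about 45°, and the job is handed in at about 16 s. The token in the tray was blue.

**How I did it:** The moves can only turn the tool about its own axis, so the arm could not tilt the board. I gripped the clip across its 70 mm width instead of its 14 mm. I then drew the board out and pivoted it in the pads by dragging its lower edge on bare desk. The first try sprang back to about 37°, so I tilted it further, regripped at 120 N and carried it over the tray.

**Last checks:**

| Measure | Two-view estimate | Corner-fit estimate | Wanted |
|---|---|---|---|
| Lean back | 45° | 43° | about 45° |
| Lower edge above desk | 104 mm | 95 mm | about 100 mm |
| Board centre (x, y) | 600, -247 mm | 593, -242 mm | 593, -245 mm (tray) |
| Facing | -10° | -10° | -9° (tray) |

- **Disagreement:** the two methods differ by up to about 9 mm and 2°. I took these readings just before a last 3 mm correction towards the robot and did not repeat them after it.
- **Stability:** in the final picture, 1.3 s later, the board showed no visible creep.
- **Surroundings:** the other boards, the tokens and the other desk things looked unmoved.
- **Force:** the wrist force peaked at about 30 N in the readings, when the board's edge first touched the desk.
- **Near miss:** while lowering the board I came close beside the rack. The wrist reading was only about 1 N and nothing moved.

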